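# Square up a bundle of medicine cartons in the jig

## Robot

A 6-joint arm with a two-finger parallel gripper is mounted at the origin on the work surface. World frame = base frame: x ahead of the robot, y to its left, z up, the work surface at z = 0. Lengths are in mm, angles in degrees, forces in N, time in s.
With the tool pointing down it reaches from about 250 to 775 mm from the base axis. Payload 8.9 kg.
Tool frame: the origin (TCP) lies at the very end of the fingers, on their centre line; the grasp point (between the pads) lies 19 mm behind it; z points along the fingers, y is the line along which they close (so a half turn about z gives the same grasp; the last joint's range is limited). The gripper opens to 85 mm and grips with 20 to 120 N. Pads are 22 mm wide; open, the fingers measure 114 mm over their backs; the gripper's body (76 mm by 85 mm) begins 54 mm behind the grasp point. The pads swing forward as they close: fully open they stand 13 mm farther back than shut.
Start: joints at [-75.304, 16.656, -8.789, 64.555, 0, 82.019], TCP at [202.413, -484.409, 231.305] pointing down, gripper open.
Joint ranges: [-144.48, 144.48], [-52.06, 99.96], [-74.48, 78.29], [-112.23, 115.85], [-86.99, 84.42], [-180, 180]. Speed limits (degrees/s): [127.2, 127.2, 159.86, 180, 180, 180].

## Interface

Orientations are given as [roll, pitch, yaw] about the fixed x, y, z axes, in that order (R = Rz(yaw) Ry(pitch) Rx(roll)).
In Python, from plant import manip, optics, models gives the robot as it stands. The module is installed in compiled form; this text tells all that it offers.
- The arm moves only by the shell command python3 -m creep 'ROWS' [FORCE]. ROWS is JSON, a list of rows, each a list of 5 numbers: the shift along the tool's x, y, z each as a share of 6 cm, from -1 to 1, then the turn about the tool's z as a share of 0.1 rad, from -1 to 1, then the opening, from 0 (shut) to 1 (fully open). In form: [[tx, ty, tz, turn, gripper], ...]. A call has 1 to 12 rows; each row shifts and turns the commanded pose from where the row before left it, along the tool's axes as they then stand; what a row does not reach is not made up. A row lasts 1/8 s, in which the tool goes at most 62.5 mm and 10.7 degrees, less where a joint would pass 70% of its speed; a pose out of reach is approached as far as the arm can. A call with a number of a shift or a turn outside -1 to 1 is refused whole. A call with a gripper value outside its range is refused whole. The fingers move at their own pace and stop on an object; FORCE is the grip in N (left out, the last holds). Time passes only in rows, so rows that do not move let the fingers close. It gives the time, the measured TCP pose, the force, the opening and the grip force at its end, in the units of the state.
- manip.sense(): the state, without advancing time (a new reading comes with each control period).
- optics.read_camera(name): name is "scene" or "top"; returns a dict with "color" (480x640x3 uint8, red, green, blue), "K" (3x3 intrinsics, pixels), "world_from_camera" (4x4, takes a point from camera to world coordinates). Camera axes: x right, y down, z forward; pixel columns grow to the right and rows downward; lengths in mm; the calibration is good to about 2 mm. A picture is of the moment at which its call begins. There is no depth.
- manip.job_done(): hands the job in; it is judged then, once.
Trained networks look in a picture, given as the dict that the camera call returned (one of the last four; its "shot" number tells which), for a name from the list of things; names that differ only in an ending like _2 or _b are one class to them, and where a whole thing is asked for, a point or a joint stands for the part that bears it (a point fixed in the world has none). Each returns a list of dicts, best first, with "conf" (0 to 1); they miss things now and then, are a little off and sometimes report something else, mostly with a low value. They report only what shows in the picture. A call takes as long as a camera call. They do not tell look-alikes from the thing itself.
- models.spot_in(query, picture): "box" ([centre column, centre row, width, height] as shares, 0 to 1, of the picture: columns of its width, rows of its height, round what is visible of it).
- models.silhouettes(query, picture): "pixels" (480x640 bool, what is visible of it) and "box" ([centre column, centre row, width, height] as shares, 0 to 1, of the picture: columns of its width, rows of its height, round what is visible of it).
The state is a dict: "time_s": time; "joint_positions": joint angles; "joint_vel": joint speeds; "joint_torque": joint torques, N m; "tcp_pos": TCP position; "ee_rot": TCP orientation; "ft_force": force on the tool from outside, world axes, zero at the start; "ft_torque": the same for the moment, N m; "width": opening from 0.0 (shut) to 1.0 (fully open); "grip_force": force on a finger pad.
Only numpy, scipy, OpenCV 4.12 (cv2) and the standard library are available. Lean on these libraries where they do the work, as an engineer would, in place of code of your own. Each camera call takes 0.05 s, during which the arm holds its last target. There are 200 camera calls.

## Task

Get a bundle ready for banding: first take the empty tape core off the squaring jig and put it in the small red bucket. Then stand every white carton with a coloured band upright in one row on the jig, 44 mm sides together and 60 mm sides pointing at the back fence, each pushed flush against that fence. Finally slide the orange jaw along until it presses the whole row snugly, with no gaps, against the end stop, without crushing it, and leave it closed.

Things in the scene. Friction and masses are not known exactly. Their poses are not given: they have to be found in the camera images.
- jig: Squaring jig fixed on the bench: aluminium plate, own x -85..85, y -180..165 mm, top 10 mm above the bench. Origin: underside; x points to the back fence, y runs along it away from the end stop. Back fence (dark steel bar along y): inner face x = 70 mm, top 52 mm above the bench. End stop (dark steel bar along x, -80..70 mm): inner face y = -165 mm, 46 mm high.
- jig_corner (a point): Where the inner faces of fence and end stop meet, at plate-top height (jig x 70, y -165 mm). The carton row starts in this corner: 60 mm sides along the jig's x, 44 mm sides along its y.
- jaw: Orange sliding jaw, moves only along the jig's y, stays where left (friction 3 N). Origin: its pressing face (facing -y, to the end stop), at plate top, at jig x = 0; axes as the jig's. Face plate x 0..68 mm, 10 thick, 55 high; behind it a carriage 15 mm high, y 5..75 mm. Origin at jig y = 70 mm when fully open, -130 mm at most closed; starts partly closed.
- jaw_tab (a point): Grip point on the jaw's orange upright tab: tab 12 mm thick along the jig's y, 40 mm wide along x, its top 15 mm above this point (95 mm above the bench). The point is 62 mm behind the pressing face; 46 mm free between tab and face plate.
- core: Empty cardboard tape core left on the jig: ring, outer diameter 44, bore 34, height 25 mm, axis upright. Origin: centre of its underside.
- bucket: Small red bucket fixed on the bench, open mouth 120 mm across outside, narrowing a little to its bottom, 70 mm high. Origin: centre of its underside.
- carton_a: Medicine carton standing on the bench, white with a blue band and top patch, 60 (own x) x 44 (own y) x 50 mm high; may be absent. Origin: centre of its underside.
- carton_b: Medicine carton standing on the bench, white with a green band and top patch, 60 (own x) x 44 (own y) x 50 mm high; may be absent. Origin: centre of its underside.
- carton_c: Medicine carton standing on the bench, white with an orange band and top patch, 60 (own x) x 44 (own y) x 50 mm high; may be absent. Origin: centre of its underside.
- carton_d: Medicine carton standing on the bench, white with a red band and top patch, 60 (own x) x 44 (own y) x 50 mm high; may be absent. Origin: centre of its underside.
- pill_jar: White pill jar, 48 mm across, 75 mm high, bystander: leave it standing. Origin: centre of its underside.
- syrup: Amber bottle, 52 mm across, 125 mm high, bystander: leave it standing. Origin: centre of its underside.
Things that resemble listed ones, but are neither listed nor needed, are in the scene too. What is shaped like the carton_b but pink is not meant.

How it is judged (in metres and radians):
On the way, in this order (a step that is already met when the one before it is completed fails the run):
1. the tape core is in the red bucket (horizontal distance between core and bucket below 0.058 m and z of core in the frame of bucket below 0.06 m), for 0.2 s.
2. every carton present stands upright on the jig, flush against the back fence (x of carton_a in the frame of jig between 0.036 and 0.044 m and z of carton_a in the frame of jig between 0.006 and 0.014 m and angle between the x axis of each of carton_a, carton_b, carton_c, carton_d and the x axis of jig, either way round below 0.07 rad and angle between each of carton_a, carton_b, carton_c, carton_d's own z axis and vertical below 0.1 rad and y of each of carton_a, carton_b, carton_c, carton_d in the frame of jig above -0.15 m and x of carton_b in the frame of jig between 0.036 and 0.044 m and z of carton_b in the frame of jig between 0.006 and 0.014 m and x of carton_c in the frame of jig between 0.036 and 0.044 m and z of carton_c in the frame of jig between 0.006 and 0.014 m and x of carton_d in the frame of jig between 0.036 and 0.044 m and z of carton_d in the frame of jig between 0.006 and 0.014 m), for 0.2 s.
3. the row stands flush and gapless in the corner and the jaw presses on it with more than 3 N (all of step 2 and (y of carton_a in the frame of jig between -0.148 and -0.138 m or y of carton_a in the frame of jig between -0.104 and -0.094 m or y of carton_a in the frame of jig between -0.06 and -0.05 m or y of carton_a in the frame of jig between -0.016 and -0.006 m) and (y of carton_b in the frame of jig between -0.148 and -0.138 m or y of carton_b in the frame of jig between -0.104 and -0.094 m or y of carton_b in the frame of jig between -0.06 and -0.05 m or y of carton_b in the frame of jig between -0.016 and -0.006 m) and (y of carton_c in the frame of jig between -0.148 and -0.138 m or y of carton_c in the frame of jig between -0.104 and -0.094 m or y of carton_c in the frame of jig between -0.06 and -0.05 m or y of carton_c in the frame of jig between -0.016 and -0.006 m) and (y of carton_d in the frame of jig between -0.148 and -0.138 m or y of carton_d in the frame of jig between -0.104 and -0.094 m or y of carton_d in the frame of jig between -0.06 and -0.05 m or y of carton_d in the frame of jig between -0.016 and -0.006 m) and (y of carton_a in the frame of jig between -0.148 and -0.138 m or y of carton_b in the frame of jig between -0.148 and -0.138 m or y of carton_c in the frame of jig between -0.148 and -0.138 m or y of carton_d in the frame of jig between -0.148 and -0.138 m) and (((y of carton_a in the frame of jig below -0.06 m or y of carton_a in the frame of jig above -0.05 m) and (y of carton_b in the frame of jig below -0.06 m or y of carton_b in the frame of jig above -0.05 m) and (y of carton_c in the frame of jig below -0.06 m or y of carton_c in the frame of jig above -0.05 m) and (y of carton_d in the frame of jig below -0.06 m or y of carton_d in the frame of jig above -0.05 m)) or y of carton_a in the frame of jig between -0.104 and -0.094 m or y of carton_b in the frame of jig between -0.104 and -0.094 m or y of carton_c in the frame of jig between -0.104 and -0.094 m or y of carton_d in the frame of jig between -0.104 and -0.094 m) and (((y of carton_a in the frame of jig below -0.016 m or y of carton_a in the frame of jig above -0.006 m) and (y of carton_b in the frame of jig below -0.016 m or y of carton_b in the frame of jig above -0.006 m) and (y of carton_c in the frame of jig below -0.016 m or y of carton_c in the frame of jig above -0.006 m) and (y of carton_d in the frame of jig below -0.016 m or y of carton_d in the frame of jig above -0.006 m)) or y of carton_a in the frame of jig between -0.06 and -0.05 m or y of carton_b in the frame of jig between -0.06 and -0.05 m or y of carton_c in the frame of jig between -0.06 and -0.05 m or y of carton_d in the frame of jig between -0.06 and -0.05 m) and (contact force between jaw and carton_a above 3 N or contact force between jaw and carton_b above 3 N or contact force between jaw and carton_c above 3 N or contact force between jaw and carton_d above 3 N)), for 0.2 s.
At the end, for the whole second after the job is handed in: Core in the bucket; every carton present upright on the plate within 4 mm of flush with the back fence and square to it within 4 degrees, in a gapless row from the end stop (each within 5 mm of its place), the jaw within 3 mm of the row's last carton; all at rest (all of step 1 and all of step 2 and (y of carton_a in the frame of jig between -0.148 and -0.138 m or y of carton_a in the frame of jig between -0.104 and -0.094 m or y of carton_a in the frame of jig between -0.06 and -0.05 m or y of carton_a in the frame of jig between -0.016 and -0.006 m) and (y of carton_b in the frame of jig between -0.148 and -0.138 m or y of carton_b in the frame of jig between -0.104 and -0.094 m or y of carton_b in the frame of jig between -0.06 and -0.05 m or y of carton_b in the frame of jig between -0.016 and -0.006 m) and (y of carton_c in the frame of jig between -0.148 and -0.138 m or y of carton_c in the frame of jig between -0.104 and -0.094 m or y of carton_c in the frame of jig between -0.06 and -0.05 m or y of carton_c in the frame of jig between -0.016 and -0.006 m) and (y of carton_d in the frame of jig between -0.148 and -0.138 m or y of carton_d in the frame of jig between -0.104 and -0.094 m or y of carton_d in the frame of jig between -0.06 and -0.05 m or y of carton_d in the frame of jig between -0.016 and -0.006 m) and (y of carton_a in the frame of jig between -0.148 and -0.138 m or y of carton_b in the frame of jig between -0.148 and -0.138 m or y of carton_c in the frame of jig between -0.148 and -0.138 m or y of carton_d in the frame of jig between -0.148 and -0.138 m) and (((y of carton_a in the frame of jig below -0.06 m or y of carton_a in the frame of jig above -0.05 m) and (y of carton_b in the frame of jig below -0.06 m or y of carton_b in the frame of jig above -0.05 m) and (y of carton_c in the frame of jig below -0.06 m or y of carton_c in the frame of jig above -0.05 m) and (y of carton_d in the frame of jig below -0.06 m or y of carton_d in the frame of jig above -0.05 m)) or y of carton_a in the frame of jig between -0.104 and -0.094 m or y of carton_b in the frame of jig between -0.104 and -0.094 m or y of carton_c in the frame of jig between -0.104 and -0.094 m or y of carton_d in the frame of jig between -0.104 and -0.094 m) and (((y of carton_a in the frame of jig below -0.016 m or y of carton_a in the frame of jig above -0.006 m) and (y of carton_b in the frame of jig below -0.016 m or y of carton_b in the frame of jig above -0.006 m) and (y of carton_c in the frame of jig below -0.016 m or y of carton_c in the frame of jig above -0.006 m) and (y of carton_d in the frame of jig below -0.016 m or y of carton_d in the frame of jig above -0.006 m)) or y of carton_a in the frame of jig between -0.06 and -0.05 m or y of carton_b in the frame of jig between -0.06 and -0.05 m or y of carton_c in the frame of jig between -0.06 and -0.05 m or y of carton_d in the frame of jig between -0.06 and -0.05 m) and (y of carton_a in the frame of jaw between -0.025 and -0.019 m or y of carton_b in the frame of jaw between -0.025 and -0.019 m or y of carton_c in the frame of jaw between -0.025 and -0.019 m or y of carton_d in the frame of jaw between -0.025 and -0.019 m) and linear speed of each of carton_a, carton_b, carton_c, carton_d below 0.02 m/s); the robot touches nothing.
It fails at once if the pill jar or the amber bottle is knocked over (angle between any of pill_jar, syrup's own z axis and vertical above 0.6 rad).
It fails at once if a carton is crushed: the jaw presses on it with more than 60 N (contact force between jaw and carton_a above 60 N or contact force between jaw and carton_b above 60 N or contact force between jaw and carton_c above 60 N or contact force between jaw and carton_d above 60 N).
Of carton_a, carton_b, carton_c, carton_d only 3 to 4 are there at a start; the rules pass over those that are not, and their reading is None.
At some moment in a run one of carton_a, carton_b, carton_c, carton_d may be knocked a few centimetres aside while the robot is not near it.
It also fails if it takes over 210 s, if anything falls off the work surface, if the arm or the gripper's body presses on something with over 40 N, if the wrist force passes 120 N, or if a joint passes its speed limit or range.

## Working session

There is one attempt and no reset: what is moved stays moved. The work goes in short steps, Python scripts to look and compute and a shell command to move; the robot and the scene stay as the last step left them, time stands still between calls to the robot, and variables do not carry over. Pictures are saved under pics/ and viewed, at most 14 in all, crops included, and the job is handed in when it is done.

```bash
mkdir -p pics; python3 - <<'E'
from plant import manip, optics, models
import cv2, numpy as np
for n in ["top","scene"]:
    p=optics.read_camera(n)
    cv2.imwrite(f"pics/{n}0.png",p["color"][:,:,::-1])
    print(n,p["K"].tolist(),np.round(p["world_from_camera"],3).tolist())
    for q in ["jig","jaw","core","bucket","carton_a","pill_jar","syrup"]:
        for d in models.spot_in(q,p)[:7]:
            b=d["box"]; print(q,round(d["conf"],2),[round(b[0]*640),round(b[1]*480),round(b[2]*640),round(b[3]*480)])
s=manip.sense(); print(s)
E
```

```text
top [[472.63648316380517, 0.0, 322.1377767028904], [0.0, 472.63648316380517, 236.98429149262304], [0.0, 0.0, 1.0]] [[0.014, -0.997, 0.079, 471.317], [-1.0, -0.014, 0.004, 4.806], [-0.003, -0.079, -0.997, 1128.535], [0.0, 0.0, 0.0, 1.0]]
jig 0.6 [401, 254, 158, 86]
jaw 0.67 [389, 232, 36, 43]
jaw 0.2 [346, 160, 21, 30]
core 0.47 [448, 253, 22, 22]
bucket 0.7 [151, 288, 61, 53]
carton_a 0.66 [296, 328, 34, 27]
carton_a 0.61 [229, 284, 23, 28]
carton_a 0.58 [267, 220, 26, 27]
carton_a 0.56 [345, 334, 27, 32]
carton_a 0.55 [275, 280, 23, 25]
pill_jar 0.75 [274, 162, 25, 25]
syrup 0.92 [345, 162, 22, 33]
scene [[511.2190100237766, 0.0, 318.2718675762226], [0.0, 511.2190100237766, 243.63184167746974], [0.0, 0.0, 1.0]] [[0.802, 0.393, -0.45, 1006.287], [0.597, -0.55, 0.584, -549.091], [-0.018, -0.737, -0.676, 729.974], [0.0, 0.0, 0.0, 1.0]]
jig 0.89 [229, 328, 190, 168]
jaw 0.67 [261, 302, 63, 65]
core 0.8 [193, 356, 29, 35]
core 0.62 [363, 235, 36, 35]
core 0.15 [259, 303, 65, 63]
bucket 0.89 [368, 151, 48, 51]
carton_a 0.87 [211, 236, 35, 35]
carton_a 0.86 [304, 214, 33, 37]
carton_a 0.76
[... 234 characters left out ...]
, 38]
{'time_s': 0.8, 'joint_positions': array([-7.53045020e+01,  1.66557943e+01, -8.79015454e+00,  6.45537081e+01,
       -1.10311057e-03,  8.20180170e+01]), 'joint_vel': array([ 0.00153968, -0.00656399,  0.00674227,  0.05874869, -0.12506597,
        0.00275357]), 'joint_torque': array([ 2.75256025e-03, -5.36971664e+01,  3.31637192e+01,  1.31589757e-03,
       -2.50920658e-05,  1.09581575e-05]), 'tcp_pos': array([ 202.40217548, -484.41513158,  231.29950526]), 'ee_rot': array([1.79999813e+02, 1.14006789e-03, 2.26774810e+01]), 'ft_force': array([ 0.53120936, -0.38071594, -0.65097431]), 'ft_torque': array([ 0.02307893,  0.02002022, -0.01758699]), 'grip_force': 0.0, 'width': 1.0020667700798165}
```

```bash
python3 - <<'E'
import cv2
a=cv2.imread("pics/top0.png")[130:370,110:510]
cv2.imwrite("pics/top0c.png",cv2.resize(a,None,fx=2,fy=2,interpolation=cv2.INTER_CUBIC))
E
```

```text
(no output)
```

View pics/top0c.png

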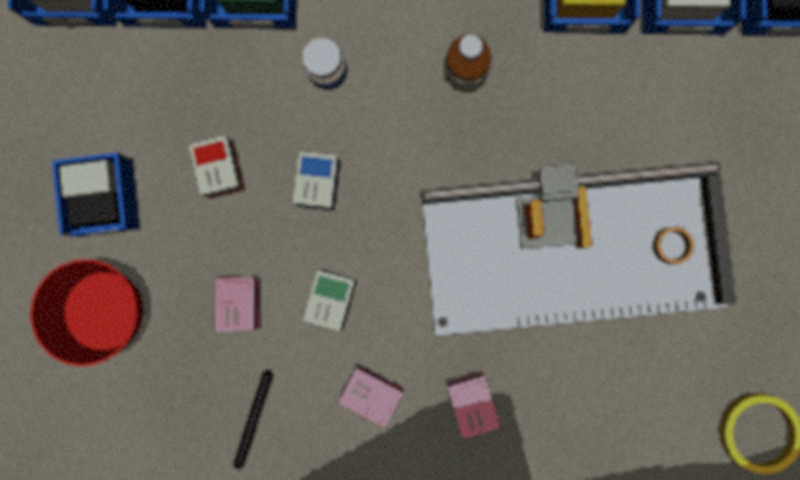

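View pics/scene0.png

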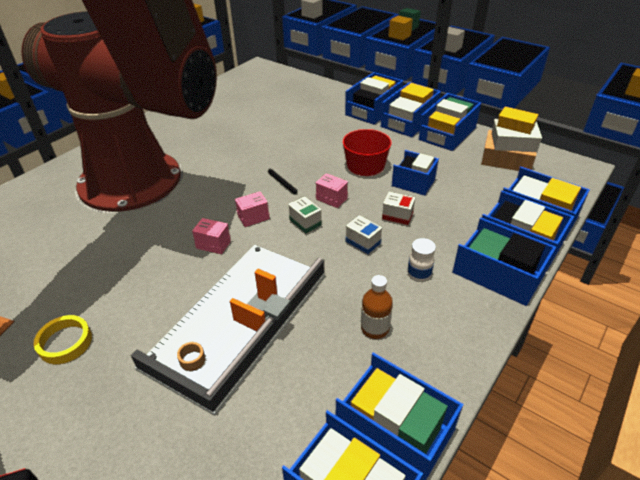

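Top crop (2×, offset 110,130): the white cartons are red-patched at (215,165), blue at (316,180) and green at (329,300). No orange-patched carton is present. Look-alikes to ignore are the three pink boxes at (236,304), (371,396) and (472,405, half in shadow). The core is the brown ring at (674,245) on the jig, not the yellow ring at (762,433). The bucket is the red round one at (86,312), not the blue bins. The jaw's tab is at (535,218) and its face plate at (585,217).

```bash
cat > h.py <<'E'
from plant import manip, optics, models
import cv2, numpy as np
from scipy.optimize import minimize
def shot(n): return optics.read_camera(n)
def unproj(p,uv,z):
    uv=np.atleast_2d(uv).astype(float); K=p["K"];T=p["world_from_camera"]
    d=np.c_[(uv[:,0]-K[0,2])/K[0,0],(uv[:,1]-K[1,2])/K[1,1],np.ones(len(uv))]@T[:3,:3].T
    return T[:3,3]+d*((z-T[2,3])/d[:,2])[:,None]
def proj(p,X):
    T=p["world_from_camera"]; c=(np.atleast_2d(X)-T[:3,3])@T[:3,:3]; q=c@p["K"].T
    return q[:,:2]/q[:,2:]
def boxpts(x,y,yaw,z0=0,sx=60,sy=44,h=50):
    c,s=np.cos(np.radians(yaw)),np.sin(np.radians(yaw))
    return np.array([[x+c*a-s*b,y+s*a+c*b,z] for a in(-sx/2,sx/2) for b in(-sy/2,sy/2) for z in(z0,z0+h)])
def rend(p,X):
    m=np.zeros((480,640),np.uint8); hl=cv2.convexHull(np.round(proj(p,X)*16).astype(np.int32))
    cv2.fillConvexPoly(m,hl,255,cv2.LINE_AA,4); return m/255.
def fitbox(views,x0,z0=0):
    def cost(v):
        r=0
        for p,m in views:
            a=rend(p,boxpts(*v,z0=z0)); r-=np.minimum(a,m).sum()/np.maximum(a,m).sum()
        return r/len(views)
    best=None
    for y in (-60,-30,0,30,60,90):
        r=minimize(cost,[x0[0],x0[1],y],method="Nelder-Mead",options=dict(initial_simplex=[[x0[0]-6,x0[1]-6,y-10],[x0[0]+8,x0[1],y],[x0[0],x0[1]+8,y],[x0[0],x0[1],y+12]],xatol=.1,fatol=1e-4))
        if best is None or r.fun<best.fun: best=r
    return best.x,-best.fun
def patch(p,m):
    hs=cv2.cvtColor(p["color"],cv2.COLOR_RGB2HSV)[m>0]; s=hs[(hs[:,1]>90)&(hs[:,2]>50)]
    h=np.median(s[:,0]) if len(s) else -1
    wf=((hs[:,1]<60)).mean()
    return h,len(s)/max(1,len(hs)),wf
def cartons(z0=0):
    "list of (hue, coloured share, white share, x,y,yaw,IoU,views)"
    t=shot("top"); s=shot("scene"); st=models.silhouettes("carton_a",t); ss=models.silhouettes("carton_a",s)
    out=[]
    for d in st:
        if d["conf"]<.3: continue
        m=d["pixels"]; b=d["box"]; c=unproj(t,[b[0]*640,b[1]*480],z0+30)[0]
        q=proj(s,[c[0],c[1],z0+25])[0]
        v=[(t,m.astype(float))]
        k=[e for e in ss if np.hypot(e["box"][0]*640-q[0],e["box"][1]*480-q[1])<9]
        if k: v.append((s,k[0]["pixels"].astype(float)))
        r,f=fitbox(v,c[:2],z0); h,cs,wf=patch(t,m)
        out.append((h,cs,wf,*r,f,len(v)))
    return t,s,out
E
python3 - <<'E'
from h import *
t,s,o=cartons()
for r in o: print(np.round(r,2))
g=t["color"]; hsv=cv2.cvtColor(g,cv2.COLOR_RGB2HSV)
# plate
m=((hsv[...,2]>150)&(hsv[...,1]<60)).astype(np.uint8)
n,l,st,ce=cv2.connectedComponentsWithStats(m); i=1+np.argmax(st[1:,4]); print(st[i])
c=max(cv2.findContours((l==i).astype(np.uint8),cv2.RETR_EXTERNAL,cv2.CHAIN_APPROX_NONE)[0],key=len)[:,0]
w=unproj(t,c,10)[:,:2]; r=cv2.minAreaRect(w.astype(np.float32)); print("plate",r,cv2.boxPoints(r).tolist())
for q,z in [("core",35),("bucket",70),("jaw",65),("pill_jar",75),("syrup",125)]:
  for p in (t,s):
    for d in models.silhouettes(q,p)[:2]:
        k=np.argwhere(d["pixels"])[:,::-1]; b=d["box"]; ww=unproj(p,k,z)[:,:2]
        cc,rr=cv2.minEnclosingCircle(ww.astype(np.float32)); print(q,round(d["conf"],2),np.round(unproj(p,[b[0]*640,b[1]*480],z)[0],1),np.round(cc,1),round(rr,1))
m=((hsv[...,0]<22)&(hsv[...,1]>150)&(hsv[...,2]>110)).astype(np.uint8); m[:, :360]=0; m[:,500:]=0
n,l,st,ce=cv2.connectedComponentsWithStats(m)
for i in range(1,n):
    if st[i,4]>8: print(st[i],ce[i],[np.round(unproj(t,ce[i],z)[0],1).tolist() for z in (65,95)])
cv2.imwrite("pics/core.png",cv2.resize(np.hstack([g[230:280,370:480],g[200:250,205:315]])[:,:,::-1],None,fx=3.5,fy=3.5,interpolation=2))
E
```

```text
[2.0000e+00 2.5000e-01 6.4000e-01 6.1149e+02 2.5301e+02 1.8640e+01
 9.0000e-01 2.0000e+00]
[ 7.1000e+01  1.7000e-01  7.8000e-01  4.5795e+02  1.1608e+02 -1.6630e+01
  8.8000e-01  2.0000e+00]
[ 1.0700e+02  2.1000e-01  7.6000e-01  5.9693e+02  1.3588e+02 -6.2500e+00
  8.8000e-01  2.0000e+00]
[1.7400e+02 5.0000e-02 3.8000e-01 4.5276e+02 2.2346e+02 2.4300e+00
 9.1000e-01 2.0000e+00]
[1.7350e+02 2.0000e-02 9.0000e-01 3.4959e+02 6.7280e+01 6.2790e+01
 8.9000e-01 2.0000e+00]
[ 322  220  146   77 7336]
plate ((512.8878784179688, -161.16436767578125), (151.97344970703125, 329.1700744628906), 6.3788652420043945) [[419.0857849121094, -6.040585517883301], [455.6573486328125, -333.1727600097656], [606.68994140625, -316.28814697265625], [570.118408203125, 10.844024658203125]]
core 0.76 [ 529.  -282.3   35. ] [ 527.  -280.1] 24.0
core 0.85 [ 536.7 -290.4   35. ] [ 536.1 -286.6] 29.5
bucket 0.63 [438.5 379.1  70. ] [441.4 382.4] 65.0
bucket 0.6 [477.5 334.4  70. ] [463.  347.6] 103.4
jaw 0.81 [ 572.4 -139.5   65. ] [ 564.4 -137.5] 53.9
jaw 0.69 [ 566.2 -146.    65. ] [ 558.3 -148.4] 70.2
pill_jar 0.9 
[... 5370 characters left out ...]
 [942.6, -142.2, 95.0]]
[424  61   7   6  12] [427.33333333  63.33333333] [[963.4, -229.4, 65.0], [949.5, -222.8, 95.0]]
[363  63  10  10  27] [367.14814815  67.37037037] [[951.9, -89.7, 65.0], [938.4, -87.1, 95.0]]
[405  62  25  10  67] [414.94029851  66.6119403 ] [[955.2, -200.7, 65.0], [941.5, -194.9, 95.0]]
[380  70   4   8  12] [381.5         73.33333333] [[938.1, -123.1, 65.0], [924.9, -119.5, 95.0]]
[430  71   6   6  13] [432.46153846  73.61538462] [[938.9, -241.2, 65.0], [925.8, -234.3, 95.0]]
[399 224   6  29  66] [401.48484848 238.36363636] [[554.7, -169.9, 65.0], [552.4, -165.0, 95.0]]
[375 230   6  18  77] [377.76623377 238.84415584] [[552.9, -116.4, 65.0], [550.6, -113.0, 95.0]]
```

View pics/core.png

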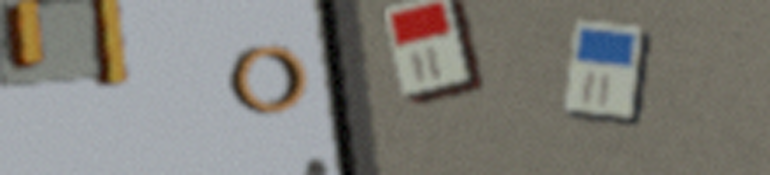

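The crop confirms the brown ring on the jig as the core, and the red and blue patches on white boxes as cartons. The jig fits well at 152×329 mm against the expected 155×330, with yaw 6.4°. Now I'll turn the gripper for the core.

```bash
cat > d.py <<'E'
import sys
from h import *
# usage: d.py x y z [yaw] world ; or "j" x y z in jig axes (z world)
O=np.array([520.3,-160.3]); Y=6.4
def main(a):
    s=manip.sense(); p=s["tcp_pos"]; yaw=s["ee_rot"][2]
    c,q=np.cos(np.radians(Y)),np.sin(np.radians(Y)); R=np.array([[c,-q],[q,c]])
    print("t",round(s["time_s"],2),"tcp",np.round(p,1),"rot",np.round(s["ee_rot"],1),"jig",np.round((p[:2]-O)@R,1),"F",np.round(s["ft_force"],1),"w",round(s["width"],3),"g",round(s["grip_force"],1),"j6",round(s["joint_positions"][5]))
    if not a: return
    j=a[0]=="j"; a=[float(x) for x in (a[1:] if j else a)]
    t=np.array(a[:3])
    if j: t[:2]=O+R@t[:2]
    y=np.radians(yaw); d=t-p
    print("target",np.round(t,1),"shares tool:",np.round([(d[0]*np.cos(y)+d[1]*np.sin(y))/60,(d[0]*np.sin(y)-d[1]*np.cos(y))/60,-d[2]/60],3), "turn", round(-np.radians((a[3]-yaw+180)%360-180)/.1,2) if len(a)>3 else "")
main(sys.argv[1:])
E
python3 -m creep '[[0,0,0,-1,0.7],[0,0,0,-1,0.7],[0,0,0,-1,0.7],[0,0,0,-1,0.7],[0,0,0,-1,0.7],[0,0,0,-1,0.7],[0,0,0,-1,0.7],[0,0,0,-1,0.7],[0,0,0,-1,0.7],[0,0,0,-1,0.7],[0,0,0,-1,0.7],[0,0,0,-1,0.7]]'
python3 -m creep '[[0,0,0,-1,0.7],[0,0,0,-1,0.7],[0,0,0,-1,0.7],[0,0,0,0,0.7]]'
python3 d.py 527 -280.5 80
```

```text
time_s: 3.0
tcp_pos: [202.4, -484.4, 231.3]
ee_rot: [-180.0, -0.0, 91.6]
ft_force: [-0.2, -0.8, 0.2]
width: 0.7
grip_force: 0.0
time_s: 3.5
tcp_pos: [202.4, -484.4, 231.3]
ee_rot: [180.0, -0.0, 108.6]
ft_force: [-0.5, -0.5, -0.2]
width: 0.702
grip_force: 0.0
t 3.5 tcp [ 202.4 -484.4  231.3] rot [180.   -0.  108.6] jig [-352.  -286.6] F [-0.5 -0.5 -0.2] w 0.702 g 0.0 j6 -4
target [ 527.  -280.5   80. ] shares tool: [1.497 6.211 2.522] turn
```

```bash
python3 -m creep '[[0.166,0.69,0,0,0.7],[0.166,0.69,0,0,0.7],[0.166,0.69,0,0,0.7],[0.166,0.69,0,0,0.7],[0.166,0.69,0,0,0.7],[0.166,0.69,0,0,0.7],[0.166,0.69,0,0,0.7],[0.166,0.69,0.5,0,0.7],[0.166,0.69,0.6,0,0.7],[0,0,0.7,0,0.7],[0,0,0.72,0,0.7],[0,0,0,0,0.7]]'
python3 d.py 527 -280.5 16
```

```text
time_s: 5.0
tcp_pos: [524.7, -278.8, 77.3]
ee_rot: [-179.8, -0.3, 108.5]
ft_force: [-0.3, 0.6, -0.0]
width: 0.702
grip_force: 0.0
t 5.0 tcp [ 524.7 -278.8   77.3] rot [-179.8   -0.3  108.5] jig [  -8.8 -118.3] F [-0.3  0.6 -0. ] w 0.702 g 0.0 j6 36
target [ 527.  -280.5   16. ] shares tool: [-0.038  0.027  1.022] turn
```

```bash
python3 -m creep '[[-0.03,0.02,0.5,0,0.7],[0,0,0.55,0,0.7],[0,0,0,0,0.7],[0,0,0,0,0.4],[0,0,0,0,0.4],[0,0,0,0,0.4],[0,0,0,0,0.4],[0,0,0,0,0.4]]' 25
python3 -m creep '[[0,0,-0.6,0,0.4],[0,0,-0.6,0,0.4],[0,0,-0.6,0,0.4],[0,0,0,0,0.4]]'
python3 d.py 440 381 150
```

```text
time_s: 6.0
tcp_pos: [529.7, -282.7, 19.5]
ee_rot: [179.9, 0.2, 108.6]
ft_force: [-1.4, -0.5, 6.9]
width: 0.505
grip_force: 25.5
time_s: 6.5
tcp_pos: [530.8, -283.3, 129.5]
ee_rot: [179.7, 0.3, 108.6]
ft_force: [0.6, -1.1, -0.6]
width: 0.509
grip_force: 25.8
t 6.5 tcp [ 530.8 -283.3  129.5] rot [179.7   0.3 108.6] jig [  -3.3 -123.4] F [ 0.6 -1.1 -0.6] w 0.509 g 25.8 j6 36
target [440. 381. 150.] shares tool: [10.976  2.099 -0.341] turn
```

```bash
python3 -m creep '[[0.4,0.07,-0.34,0,0.4],[0.8,0.15,0,0,0.4],[0.8,0.15,0,0,0.4],[0.8,0.15,0,0,0.4],[0.8,0.15,0,0,0.4],[0.8,0.15,0,0,0.4],[0.8,0.15,0,0,0.4],[0.8,0.15,0,0,0.4],[0.8,0.15,0,0,0.4],[0.8,0.15,0,0,0.4],[0.8,0.15,0,0,0.4],[0.8,0.15,0,0,0.4]]'
python3 -m creep '[[0.8,0.15,0,0,0.4],[0.8,0.15,0,0,0.4],[0.18,0.08,0,0,0.4],[0,0,0,0,0.4],[0,0,0,0,0.4]]'
python3 d.py 440 381 80
```

```text
time_s: 8.0
tcp_pos: [449.7, 275.8, 145.6]
ee_rot: [180.0, 0.0, 108.6]
ft_force: [1.4, 0.0, 0.1]
width: 0.501
grip_force: 25.8
time_s: 8.62
tcp_pos: [437.8, 381.5, 145.4]
ee_rot: [-180.0, 0.0, 108.6]
ft_force: [-0.3, 0.3, -0.7]
width: 0.504
grip_force: 25.8
t 8.62 tcp [437.8 381.5 145.4] rot [-180.     0.   108.6] jig [-21.6 547.6] F [-0.3  0.3 -0.7] w 0.504 g 25.8 j6 105
target [440. 381.  80.] shares tool: [-0.019  0.032  1.09 ] turn
```

```bash
python3 -m creep '[[0,0.03,0.7,0,0.4],[0,0,0.7,0,0.4],[0,0,0,0,0.4],[0,0,0,0,0.65],[0,0,0,0,0.65],[0,0,0,0,0.65],[0,0,0,0,0.65],[0,0,-0.8,0,0.65],[0,0,-0.8,0,0.65],[0,0,0,0,0.65]]'
python3 - <<'E'
from h import *
t,s,o=cartons()
for r in o: print(np.round(r,1).tolist())
d=models.silhouettes("core",t)
for e in d: print(e["conf"],np.array(e["box"])*[640,480,640,480])
cv2.imwrite("pics/b1.png",cv2.resize(s["color"][110:280,180:470][:,:,::-1],None,fx=2,fy=2,interpolation=2))
E
```

```text
time_s: 9.88
tcp_pos: [441.4, 384.9, 161.6]
ee_rot: [179.6, -0.1, 108.6]
ft_force: [0.1, 0.5, 0.7]
width: 0.65
grip_force: 0.0
[2.0, 0.2, 0.7, 611.4, 254.1, 17.3, 0.9, 2.0]
[173.0, 0.0, 0.9, 349.5, 67.0, 60.8, 0.9, 2.0]
[174.0, 0.0, 0.9, 340.9, -49.4, 17.1, 0.9, 2.0]
[70.0, 0.2, 0.8, 457.7, 116.1, -16.9, 0.9, 2.0]
[107.0, 0.2, 0.8, 596.9, 135.7, -6.5, 0.9, 2.0]
[174.0, 0.0, 0.4, 454.3, 222.9, 1.0, 0.9, 1.0]
[19.0, 0.0, 1.0, 518.3, -307.0, -21.1, 0.1, 1.0]
0.74 [161.152 284.112  20.672  16.176]
```

View pics/b1.png

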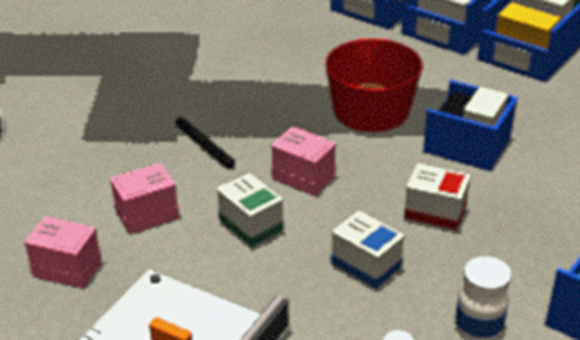

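The core is in the bucket: the ring shows inside it at crop (373,86). All three cartons are still in place, so next I'll open the jaw by its tab.

```bash
python3 -m creep '[[0,0,0,-1,0.5],[0,0,0,-1,0.5],[0,0,0,-1,0.5],[0,0,0,-1,0.5],[0,0,0,-1,0.5],[0,0,0,-1,0.5],[0,0,0,-1,0.5],[0,0,0,-1,0.5],[0,0,0,-1,0.5],[0,0,0,-1,0.5],[0,0,0,-1,0.5],[0,0,0,-1,0.5]]'
python3 -m creep '[[0,0,0,-0.8,0.5],[0,0,0,-0.78,0.5],[0,0,0,0,0.5],[0,0,0,0,0.5]]'
python3 d.py j 35 44 150 6.4
```

```text
time_s: 11.62
tcp_pos: [438.7, 382.9, 156.2]
ee_rot: [-179.9, -0.1, 177.6]
ft_force: [-0.6, 0.7, 0.7]
width: 0.501
grip_force: 0.0
time_s: 12.12
tcp_pos: [439.1, 383.1, 156.9]
ee_rot: [-180.0, -0.1, -173.7]
ft_force: [0.3, -0.3, -0.4]
width: 0.5
grip_force: 0.0
t 12.12 tcp [439.1 383.1 156.9] rot [-1.800e+02 -1.000e-01 -1.737e+02] jig [-20.1 549.1] F [ 0.3 -0.3 -0.4] w 0.5 g 0.0 j6 28
target [ 550.2 -112.7  150. ] shares tool: [-0.929 -8.417  0.115] turn 31.4
```

```bash
python3 -m creep '[[-0.08,-0.4,0.1,0,0.5],[-0.08,-0.8,0,0,0.5],[-0.08,-0.8,0,0,0.5],[-0.08,-0.8,0,0,0.5],[-0.08,-0.8,0,0,0.5],[-0.08,-0.8,0,0,0.5],[-0.08,-0.8,0,0,0.5],[-0.08,-0.8,0,0,0.5],[-0.08,-0.8,0,0,0.5],[-0.08,-0.8,0,0,0.5],[-0.13,-0.8,0,0,0.5],[0,0,0,0,0.5]]'
python3 -m creep '[[0,0,0,0,0.5],[0,0,0,0,0.5],[0,0,0,0,0.5]]'
python3 d.py j 35 44 72 186.4
```

```text
time_s: 13.62
tcp_pos: [551.9, -114.3, 151.2]
ee_rot: [-180.0, 0.0, -173.9]
ft_force: [-0.6, 0.9, 0.3]
width: 0.501
grip_force: 0.0
time_s: 14.0
tcp_pos: [551.1, -110.3, 151.6]
ee_rot: [180.0, -0.0, -173.5]
ft_force: [0.5, 0.1, -0.2]
width: 0.5
grip_force: 0.0
t 14.0 tcp [ 551.1 -110.3  151.6] rot [ 180.    -0.  -173.5] jig [36.2 46.3] F [ 0.5  0.1 -0.2] w 0.5 g 0.0 j6 -25
target [ 550.2 -112.7   72. ] shares tool: [ 0.02  -0.038  1.327] turn 0.02
```

```bash
python3 -m creep '[[0.02,-0.03,0.5,0,0.5],[0,0,0.5,0,0.5],[0,0,0.33,0,0.5],[0,0,0,0,0.5],[0,0,0,0,0],[0,0,0,0,0],[0,0,0,0,0],[0,0,0,0,0],[0,0,0,0,0],[0,0,0,0,0]]' 40
python3 d.py
```

```text
time_s: 15.25
tcp_pos: [551.0, -113.3, 72.9]
ee_rot: [-180.0, 0.1, -173.6]
ft_force: [-1.3, 2.7, 7.3]
width: 0.135
grip_force: 40.8
t 15.25 tcp [ 551.  -113.3   72.9] rot [-1.800e+02  1.000e-01 -1.736e+02] jig [35.8 43.3] F [-1.3  2.7  7.3] w 0.135 g 40.8 j6 -26
```

```bash
python3 -m creep '[[0,0.1,0,0,0],[0,0.2,0,0,0],[0,0.2,0,0,0],[0,0.2,0,0,0],[0,0,0,0,0]]'
python3 d.py
```

```text
time_s: 15.88
tcp_pos: [546.3, -70.8, 72.9]
ee_rot: [-180.0, 0.1, -173.5]
ft_force: [-0.0, 2.3, 9.0]
width: 0.134
grip_force: 41.1
t 15.88 tcp [546.3 -70.8  72.9] rot [-1.800e+02  1.000e-01 -1.735e+02] jig [35.8 86.1] F [-0.   2.3  9. ] w 0.134 g 41.1 j6 -21
```

```bash
python3 -m creep '[[0,0.2,0,0,0],[0,0.2,0,0,0],[0,0.2,0,0,0],[0,0.07,0,0,0],[0,0,0,0,0],[0,0,0,0,0.5],[0,0,0,0,0.5],[0,0,0,0,0.5],[0,0,-0.6,0,0.7],[0,0,-0.6,0,0.7],[0,0,-0.6,0,0.7],[0,0,0,0,0.75]]'
python3 d.py 457.7 116.1 120 163.2
```

```text
time_s: 17.38
tcp_pos: [542.8, -31.9, 182.3]
ee_rot: [-179.9, 0.3, -173.6]
ft_force: [0.5, 0.6, -0.4]
width: 0.749
grip_force: 0.0
t 17.38 tcp [542.8 -31.9 182.3] rot [-179.9    0.3 -173.6] jig [ 36.7 125.1] F [ 0.5  0.6 -0.4] w 0.749 g 0.0 j6 -17
target [457.7 116.1 120. ] shares tool: [1.133 2.609 1.038] turn 4.05
```

```bash
python3 -m creep '[[0,0,0,0.81,0.75],[0,0,0,0.81,0.75],[0,0,0,0.81,0.75],[0,0,0,0.81,0.75],[0,0,0,0.81,0.75],[0,0,0,0,0.75],[0,0,0,0,0.75]]'
python3 d.py 457.7 116.1 120 163.2
```

```text
time_s: 18.25
tcp_pos: [540.7, -31.5, 179.2]
ee_rot: [-180.0, -0.0, 163.3]
ft_force: [0.4, -0.6, 0.3]
width: 0.75
grip_force: 0.0
t 18.25 tcp [540.7 -31.5 179.2] rot [-180.    -0.   163.3] jig [ 34.7 125.8] F [ 0.4 -0.6  0.3] w 0.75 g 0.0 j6 6
target [457.7 116.1 120. ] shares tool: [2.032 1.959 0.986] turn 0.02
```

```bash
python3 -m creep '[[0.5,0.48,0,0,0.75],[0.5,0.49,0,0,0.75],[0.5,0.49,0.3,0,0.75],[0.53,0.5,0.5,0,0.75],[0,0,0.2,0,0.75],[0,0,0,0,0.75],[0,0,0,0,0.75]]'
python3 d.py 457.7 116.1 14 163.2
python3 - <<'E'
from h import *
t,s,o=cartons()
for r in o:
    if r[6]>.6: print(np.round(r,1).tolist())
E
```

```text
time_s: 19.12
tcp_pos: [459.6, 115.6, 120.3]
ee_rot: [180.0, 0.1, 163.2]
ft_force: [-0.1, -0.3, -0.4]
width: 0.756
grip_force: 0.0
t 19.12 tcp [459.6 115.6 120.3] rot [1.800e+02 1.000e-01 1.632e+02] jig [-29.6 280.9] F [-0.1 -0.3 -0.4] w 0.756 g 0.0 j6 22
target [457.7 116.1  14. ] shares tool: [ 0.032 -0.     1.772] turn -0.0
[175.0, 0.3, 0.5, 349.5, 66.6, 61.3, 0.9, 2.0]
[2.0, 0.3, 0.6, 611.1, 253.3, 20.3, 0.9, 2.0]
[107.0, 0.2, 0.8, 597.0, 136.5, -6.5, 0.9, 2.0]
[176.0, 0.0, 0.9, 340.6, -49.7, 13.2, 0.9, 2.0]
```

```bash
python3 -m creep '[[0,0,0.6,0,0.75],[0,0,0.6,0,0.75],[0,0,0.5,0,0.75],[0,0,0.05,0,0.75],[0,0,0,0,0.75],[0,0,0,0,0.3],[0,0,0,0,0.3],[0,0,0,0,0.3],[0,0,0,0,0.3],[0,0,0,0,0.3]]' 30
python3 d.py
python3 -m creep '[[0,0,-0.4,0,0.3],[0,0,-0.6,0,0.3],[0,0,-0.6,0,0.3],[0,0,0,-0.81,0.3],[0,0,0,-0.81,0.3],[0,0,0,-0.81,0.3],[0,0,0,-0.81,0.3],[0,0,0,-0.81,0.3],[0,0,0,0,0.3],[0,0,0,0,0.3]]'
python3 d.py j 25 -120 110 186.4
```

```text
time_s: 20.58
tcp_pos: [459.6, 116.4, 16.1]
ee_rot: [179.9, 0.1, 163.2]
ft_force: [-1.1, 0.5, 6.9]
width: 0.511
grip_force: 30.7
t 20.57 tcp [459.6 116.4  16.1] rot [1.799e+02 1.000e-01 1.632e+02] jig [-29.5 281.7] F [-1.1  0.5  6.9] w 0.511 g 30.7 j6 22
time_s: 21.82
tcp_pos: [458.5, 116.2, 111.1]
ee_rot: [-180.0, 0.0, -173.7]
ft_force: [0.5, -0.4, -0.9]
width: 0.51
grip_force: 31.0
t 21.82 tcp [458.5 116.2 111.1] rot [-180.     0.  -173.7] jig [-30.6 281.7] F [ 0.5 -0.4 -0.9] w 0.51 g 31.0 j6 -1
target [ 558.5 -276.8  110. ] shares tool: [-0.935 -6.694  0.018] turn -0.01
```

```bash
python3 -m creep '[[0,0,-0.6,0,0.3],[-0.06,-0.4,0,0,0.3],[-0.1,-0.8,0,0,0.3],[-0.1,-0.8,0,0,0.3],[-0.1,-0.8,0,0,0.3],[-0.1,-0.8,0,0,0.3],[-0.1,-0.8,0,0,0.3],[-0.1,-0.8,0,0,0.3],[-0.1,-0.8,0,0,0.3],[-0.13,-0.7,0,0,0.3],[0,0,0,0,0.3],[0,0,0,0,0.3]]'
python3 -m creep '[[0,0,0,0,0.3],[0,0,0,0,0.3]]'
python3 d.py j 25 -120 34 186.4
```

```text
time_s: 23.32
tcp_pos: [556.0, -276.7, 146.4]
ee_rot: [179.9, -0.0, -173.6]
ft_force: [0.2, 0.8, -0.4]
width: 0.512
grip_force: 31.2
time_s: 23.58
tcp_pos: [556.4, -276.3, 146.9]
ee_rot: [180.0, 0.0, -173.5]
ft_force: [-0.4, -0.2, -1.5]
width: 0.51
grip_force: 31.2
t 23.57 tcp [ 556.4 -276.3  146.9] rot [ 180.     0.  -173.5] jig [  23.  -119.3] F [-0.4 -0.2 -1.5] w 0.51 g 31.2 j6 -40
target [ 558.5 -276.8   34. ] shares tool: [-0.034 -0.011  1.882] turn 0.01
```

```bash
python3 -m creep '[[-0.03,-0.01,0.6,0,0.3],[0,0,0.6,0,0.3],[0,0,0.5,0,0.3],[0,0,0.24,0,0.3],[0,0,0,0,0.3],[0,0,0,0,0.3],[-0.1,0,0,0,0.3],[-0.05,0,0,0,0.3],[0,0,0,0,0.3],[0,0,0,0,0.3]]'
python3 d.py
```

```text
time_s: 24.82
tcp_pos: [567.2, -276.6, 30.3]
ee_rot: [180.0, -0.0, -173.6]
ft_force: [-0.3, 0.3, -1.1]
width: 0.509
grip_force: 31.2
t 24.82 tcp [ 567.2 -276.6   30.3] rot [ 180.    -0.  -173.6] jig [  33.6 -120.8] F [-0.3  0.3 -1.1] w 0.509 g 31.2 j6 -39
```

```bash
python3 -m creep '[[-0.05,0,0,0,0.3],[0,0,0,0,0.3]]';python3 -m creep '[[-0.05,0,0,0,0.3],[0,0,0,0,0.3]]';
python3 d.py
```

```text
time_s: 25.08
tcp_pos: [570.4, -276.3, 30.3]
ee_rot: [-180.0, 0.0, -173.6]
ft_force: [0.6, -0.3, -0.6]
width: 0.513
grip_force: 31.2
time_s: 25.32
tcp_pos: [573.5, -276.0, 30.3]
ee_rot: [-180.0, 0.0, -173.6]
ft_force: [-0.4, 0.4, -0.7]
width: 0.51
grip_force: 31.2
t 25.32 tcp [ 573.5 -276.    30.3] rot [-180.     0.  -173.6] jig [  39.9 -120.9] F [-0.4  0.4 -0.7] w 0.51 g 31.2 j6 -39
```

```bash
for i in 1; do python3 -m creep '[[-0.04,0,0,0,0.3],[0,0,0,0,0.3]]';python3 -m creep '[[-0.03,0,0,0,0.3],[0,0,0,0,0.3]]'; done; python3 d.py
```

```text
time_s: 25.58
tcp_pos: [575.8, -275.7, 30.3]
ee_rot: [-180.0, 0.0, -173.6]
ft_force: [0.4, -0.4, -1.1]
width: 0.511
grip_force: 31.2
time_s: 25.82
tcp_pos: [577.0, -275.5, 30.2]
ee_rot: [180.0, -0.0, -173.6]
ft_force: [-3.9, -0.9, 0.4]
width: 0.509
grip_force: 31.2
t 25.82 tcp [ 577.  -275.5   30.2] rot [ 180.    -0.  -173.6] jig [  43.5 -120.8] F [-3.9 -0.9  0.4] w 0.509 g 31.2 j6 -38
```

```bash
python3 -m creep '[[-0.02,0,0,0,0.3],[0,0,0.04,0,0.3],[0,0,0.04,0,0.3],[0,0,0,0,0.3]]'; python3 d.py; python3 -m creep '[[0,0,0,0,0.58],[0,0,0,0,0.58],[0,0,0,0,0.58],[0,0,0,0,0.58]]'; python3 d.py; python3 -m creep '[[0,0,-0.3,0,0.58],[0,0,-0.6,0,0.58],[0,0,-0.6,0,0.58],[0,0,-0.6,0,0.75],[0,0,0,0,0.75],[0,0,0,0,0.75]]'; python3 - <<'E'
from h import *
t,s,o=cartons()
for r in o:
    if r[6]>.6: print(np.round(r,1).tolist())
E
python3 d.py 597 136.2 110 173.5
```

```text
time_s: 26.32
tcp_pos: [577.0, -275.5, 26.2]
ee_rot: [-180.0, -0.1, -173.6]
ft_force: [-10.8, -0.4, 11.8]
width: 0.508
grip_force: 32.4
t 26.32 tcp [ 577.  -275.5   26.2] rot [-1.800e+02 -1.000e-01 -1.736e+02] jig [  43.5 -120.8] F [-10.8  -0.4  11.8] w 0.508 g 32.4 j6 -38
time_s: 26.82
tcp_pos: [578.7, -275.3, 25.4]
ee_rot: [180.0, 0.0, -173.6]
ft_force: [0.2, -0.6, -1.1]
width: 0.578
grip_force: 0.0
t 26.82 tcp [ 578.7 -275.3   25.4] rot [ 180.     0.  -173.6] jig [  45.2 -120.8] F [ 0.2 -0.6 -1.1] w 0.578 g 0.0 j6 -38
time_s: 27.58
tcp_pos: [578.5, -275.3, 151.9]
ee_rot: [-180.0, 0.0, -173.6]
ft_force: [-0.0, 1.2, -0.3]
width: 0.753
grip_force: 0.0
[107.0, 0.2, 0.8, 596.7, 136.0, -6.4, 0.9, 2.0]
[175.0, 0.0, 0.4, 453.3, 224.3, 2.4, 0.9, 2.0]
[175.0, 0.9, 0.0, 341.6, -49.4, 17.3, 0.9, 1.0]
[2.0, 0.2, 0.7, 612.0, 253.0, 17.2, 0.9, 2.0]
[175.0, 0.9, 0.0, 349.3, 66.8, 61.0, 0.9, 2.0]
[-1.0, 0.0, 1.0, 560.5, -272.5, -78.6, 0.6, 2.0]
t 27.77 tcp [ 578.  -275.1  150.6] rot [ 1.799e+02 -1.000e-01 -1.736e+02] jig [  44.6 -120.5] F [-0.5 -0.3 -0.5] w 0.751 g 0.0 j6 -38
target [597.  136.2 110. ] shares tool: [-1.081  6.776  0.677] turn 2.26
```

```bash
python3 -m creep '[[0,0,0,0.75,0.75],[0,0,0,0.75,0.75],[0,0,0,0.76,0.75],[0,0,0,0,0.75],[0,0,0,0,0.75]]'; python3 d.py 597 136.2 110 173.5
```

```text
time_s: 28.4
tcp_pos: [578.4, -275.3, 151.2]
ee_rot: [180.0, -0.0, 173.6]
ft_force: [0.0, -0.5, -0.4]
width: 0.749
grip_force: 0.0
t 28.4 tcp [ 578.4 -275.3  151.2] rot [180.   -0.  173.6] jig [  44.9 -120.8] F [ 0.  -0.5 -0.4] w 0.749 g 0.0 j6 -26
target [597.  136.2 110. ] shares tool: [0.46  6.85  0.686] turn 0.01
```

```bash
python3 -m creep '[[0.03,0.45,0,0,0.75],[0.05,0.8,0,0,0.75],[0.05,0.8,0,0,0.75],[0.05,0.8,0,0,0.75],[0.05,0.8,0,0,0.75],[0.05,0.8,0,0,0.75],[0.05,0.8,0,0,0.75],[0.05,0.8,0,0,0.75],[0.08,0.8,0.3,0,0.75],[0,0,0.38,0,0.75],[0,0,0,0,0.75],[0,0,0,0,0.75]]'; python3 -m creep '[[0,0,0,0,0.75],[0,0,0,0,0.75]]'; python3 d.py 597 136.2 14 173.5
```

```text
time_s: 29.9
tcp_pos: [598.2, 135.7, 111.4]
ee_rot: [180.0, 0.0, 173.5]
ft_force: [0.3, -0.7, 0.8]
width: 0.751
grip_force: 0.0
time_s: 30.15
tcp_pos: [598.3, 135.7, 111.4]
ee_rot: [180.0, 0.1, 173.4]
ft_force: [-0.8, 0.7, -0.4]
width: 0.754
grip_force: 0.0
t 30.15 tcp [598.3 135.7 111.4] rot [1.800e+02 1.000e-01 1.734e+02] jig [110.5 285.4] F [-0.8  0.7 -0.4] w 0.754 g 0.0 j6 13
target [597.  136.2  14. ] shares tool: [0.023 0.006 1.624] turn -0.01
```

```bash
python3 -m creep '[[0.02,0,0.5,0,0.75],[0,0,0.6,0,0.75],[0,0,0.5,0,0.75],[0,0,0,0,0.75],[0,0,0,0,0.75],[0,0,0,0,0.3],[0,0,0,0,0.3],[0,0,0,0,0.3],[0,0,0,0,0.3],[0,0,0,0,0.3]]' 30
python3 d.py
python3 -m creep '[[0,0,-0.4,0,0.3],[0,0,-0.6,0,0.3],[0,0,-0.6,0,0.3],[0,0,-0.6,-0.75,0.3],[0,0,0,-0.75,0.3],[0,0,0,-0.76,0.3],[0,0,0,0,0.3],[0,0,0,0,0.3],[0,0,0,0,0.3]]'
python3 d.py j 28 -54 150 186.4
```

```text
time_s: 31.4
tcp_pos: [597.9, 136.4, 16.4]
ee_rot: [180.0, 0.2, 173.5]
ft_force: [-0.7, 0.0, 8.3]
width: 0.515
grip_force: 31.8
t 31.4 tcp [597.9 136.4  16.4] rot [180.    0.2 173.5] jig [110.2 286.2] F [-0.7  0.   8.3] w 0.515 g 31.8 j6 13
time_s: 32.52
tcp_pos: [596.6, 136.2, 146.7]
ee_rot: [-180.0, -0.0, -173.6]
ft_force: [0.5, -0.6, -1.3]
width: 0.514
grip_force: 30.9
t 32.52 tcp [596.6 136.2 146.7] rot [-180.    -0.  -173.6] jig [108.9 286.2] F [ 0.5 -0.6 -1.3] w 0.514 g 30.9 j6 0
target [ 554.1 -210.8  150. ] shares tool: [ 1.345 -5.67  -0.055] turn -0.0
```

```bash
python3 -m creep '[[0.3,-0.37,-0.05,0,0.3],[0.25,-0.75,0,0,0.3],[0.25,-0.75,0,0,0.3],[0.25,-0.75,0,0,0.3],[0.15,-0.75,0,0,0.3],[0.145,-0.75,0,0,0.3],[0,-0.8,0,0,0.3],[0,-0.75,0,0,0.3],[0,0,0,0,0.3],[0,0,0,0,0.3],[0,0,0,0,0.3]]'; python3 d.py j 28 -54 31 186.4
```

```text
time_s: 33.9
tcp_pos: [554.4, -209.7, 149.7]
ee_rot: [180.0, -0.0, -173.5]
ft_force: [-0.2, -0.8, -0.6]
width: 0.506
grip_force: 31.1
t 33.9 tcp [ 554.4 -209.7  149.7] rot [ 180.    -0.  -173.5] jig [ 28.4 -52.9] F [-0.2 -0.8 -0.6] w 0.506 g 31.1 j6 -34
target [ 554.1 -210.8   31. ] shares tool: [ 0.007 -0.019  1.979] turn 0.02
```

```bash
python3 -m creep '[[0,0,0.6,0,0.3],[0,0,0.6,0,0.3],[0,0,0.5,0,0.3],[0,0,0.27,0,0.3],[0,0,0,0,0.3],[0,0,0,0,0.3],[-0.1,0,0,0,0.3],[-0.05,0,0,0,0.3],[0,0,0,0,0.3],[0,0,0,0,0.3]]'
python3 -m creep '[[-0.04,0,0,0,0.3],[0,0,0,0,0.3],[0,0,0,0,0.3]]'; python3 -m creep '[[-0.03,0,0,0,0.3],[0,0,0,0,0.3],[0,0,0,0,0.3]]'; python3 d.py
```

```text
time_s: 35.15
tcp_pos: [563.4, -209.8, 31.5]
ee_rot: [180.0, -0.0, -173.6]
ft_force: [0.8, 1.1, -2.0]
width: 0.51
grip_force: 31.1
time_s: 35.52
tcp_pos: [565.8, -209.6, 31.5]
ee_rot: [180.0, -0.0, -173.6]
ft_force: [0.7, -0.1, -1.4]
width: 0.511
grip_force: 31.1
time_s: 35.9
tcp_pos: [567.6, -209.4, 31.5]
ee_rot: [180.0, -0.0, -173.6]
ft_force: [-0.6, 0.3, -1.2]
width: 0.514
grip_force: 31.1
t 35.9 tcp [ 567.6 -209.4   31.5] rot [ 180.    -0.  -173.6] jig [ 41.6 -54. ] F [-0.6  0.3 -1.2] w 0.514 g 31.1 j6 -34
```

```bash
python3 -m creep '[[-0.03,0,0,0,0.3],[0,0,0,0,0.3],[0,0,0,0,0.3]]'; python3 -m creep '[[-0.03,0,0,0,0.3],[0,0,0,0,0.3],[0,0,0,0,0.3]]'; python3 d.py
```

```text
time_s: 36.28
tcp_pos: [568.5, -209.2, 31.4]
ee_rot: [180.0, -0.1, -173.6]
ft_force: [-5.5, -1.0, 2.2]
width: 0.508
grip_force: 31.4
time_s: 36.65
tcp_pos: [568.5, -209.1, 31.1]
ee_rot: [180.0, -0.3, -173.6]
ft_force: [-11.8, -2.0, 5.6]
width: 0.51
grip_force: 31.8
t 36.65 tcp [ 568.5 -209.1   31.1] rot [ 180.    -0.3 -173.6] jig [ 42.4 -53.9] F [-11.8  -2.    5.6] w 0.51 g 31.8 j6 -33
```

```bash
python3 -m creep '[[0,0,0.04,0,0.3],[0,0,0.045,0,0.3],[0,0,0,0,0.3]]'; python3 d.py; python3 -m creep '[[0,0,0,0,0.58],[0,0,0,0,0.58],[0,0,0,0,0.58],[0,0,0,0,0.58],[0,0,-0.3,0,0.58],[0,0,-0.6,0,0.58],[0,0,-0.6,0,0.58],[0,0,-0.6,0,0.75],[0,0,0,0,0.75],[0,0,0,0,0.75]]'; python3 - <<'E'
from h import *
t,s,o=cartons()
for r in o:
    if r[6]>.6: print(np.round(r,1).tolist())
E
python3 d.py 611.5 253.4 150 197.5
```

```text
time_s: 37.02
tcp_pos: [568.5, -209.0, 26.5]
ee_rot: [180.0, -0.3, -173.6]
ft_force: [-13.7, -1.1, 10.8]
width: 0.508
grip_force: 32.5
t 37.02 tcp [ 568.5 -209.    26.5] rot [ 180.    -0.3 -173.6] jig [ 42.5 -53.7] F [-13.7  -1.1  10.8] w 0.508 g 32.5 j6 -33
time_s: 38.28
tcp_pos: [571.0, -208.8, 151.9]
ee_rot: [180.0, -0.0, -173.6]
ft_force: [-0.2, -0.2, -0.3]
width: 0.754
grip_force: 0.0
[175.0, 0.9, 0.0, 340.7, -49.0, 17.4, 0.9, 1.0]
[2.0, 0.3, 0.6, 611.2, 253.5, 20.0, 0.9, 2.0]
[173.0, 0.0, 0.4, 453.2, 223.1, 2.7, 0.9, 2.0]
[-1.0, 0.0, 1.0, 552.3, -204.0, 105.4, 0.6, 2.0]
[175.0, 0.9, 0.0, 349.6, 67.3, 61.0, 0.9, 1.0]
t 38.48 tcp [ 570.6 -208.7  151.3] rot [ 1.799e+02 -1.000e-01 -1.736e+02] jig [ 44.6 -53.7] F [-0.   0.4 -0.1] w 0.75 g 0.0 j6 -33
target [611.5 253.4 150. ] shares tool: [-1.539  7.577  0.022] turn -1.93
```

```bash
python3 -m creep '[[0,0,0,-0.65,0.75],[0,0,0,-0.65,0.75],[0,0,0,-0.65,0.75],[0,0,0,0,0.75],[0,0,0,0,0.75]]'; python3 d.py 611.5 253.4 150 198
```

```text
time_s: 39.1
tcp_pos: [571.1, -208.9, 152.1]
ee_rot: [180.0, -0.0, -162.5]
ft_force: [0.5, 0.1, -0.0]
width: 0.752
grip_force: 0.0
t 39.1 tcp [ 571.1 -208.9  152.1] rot [ 180.    -0.  -162.5] jig [ 45. -54.] F [ 0.5  0.1 -0. ] w 0.752 g 0.0 j6 -45
target [611.5 253.4 150. ] shares tool: [-2.963  7.145  0.034] turn -0.08
```

```bash
python3 -m creep '[[-0.15,0.35,0,-0.08,0.75],[-0.3,0.75,0,0,0.75],[-0.3,0.75,0,0,0.75],[-0.3,0.75,0,0,0.75],[-0.3,0.75,0,0,0.75],[-0.3,0.75,0,0,0.75],[-0.3,0.75,0,0,0.75],[-0.3,0.75,0,0,0.75],[-0.3,0.75,0,0,0.75],[-0.4,0.8,0.3,0,0.75],[0,0,0.4,0,0.75],[0,0,0,0,0.75]]'; python3 -m creep '[[0,0,0,0,0.75],[0,0,0,0,0.75]]'; python3 d.py 611.5 253.4 14 198
```

```text
time_s: 40.6
tcp_pos: [604.4, 254.7, 108.5]
ee_rot: [180.0, -0.2, -161.9]
ft_force: [-0.3, -0.3, -0.1]
width: 0.748
grip_force: 0.0
time_s: 40.85
tcp_pos: [607.3, 253.5, 111.7]
ee_rot: [180.0, 0.1, -162.0]
ft_force: [0.2, 0.1, 0.1]
width: 0.747
grip_force: 0.0
t 40.85 tcp [607.3 253.5 111.7] rot [ 1.80e+02  1.00e-01 -1.62e+02] jig [132.6 401.5] F [0.2 0.1 0.1] w 0.747 g 0.0 j6 -2
target [611.5 253.4  14. ] shares tool: [-0.066 -0.022  1.629] turn 0.0
```

```bash
python3 -m creep '[[-0.04,-0.01,0.5,0,0.75],[0,0,0.6,0,0.75],[0,0,0.5,0,0.75],[0,0,0,0,0.75],[0,0,0,0,0.75],[0,0,0,0,0.3],[0,0,0,0,0.3],[0,0,0,0,0.3],[0,0,0,0,0.3],[0,0,0,0,0.3]]' 30
python3 d.py
python3 -m creep '[[0,0,-0.4,0,0.3],[0,0,-0.6,0,0.3],[0,0,-0.6,0,0.3],[0,0,-0.6,0.68,0.3],[0,0,0,0.67,0.3],[0,0,0,0.68,0.3],[0,0,0,0,0.3],[0,0,0,0,0.3],[0,0,0,0,0.3]]'
python3 d.py j 28 12 150 186.4
```

```text
time_s: 42.1
tcp_pos: [610.5, 254.2, 16.4]
ee_rot: [-180.0, 0.2, -161.9]
ft_force: [-0.2, -0.4, 6.5]
width: 0.516
grip_force: 30.4
t 42.1 tcp [610.5 254.2  16.4] rot [-180.     0.2 -161.9] jig [135.8 401.9] F [-0.2 -0.4  6.5] w 0.516 g 30.4 j6 -2
time_s: 43.22
tcp_pos: [609.1, 254.0, 146.5]
ee_rot: [180.0, 0.0, -173.5]
ft_force: [0.6, -0.0, -1.5]
width: 0.511
grip_force: 30.5
t 43.23 tcp [609.1 254.  146.5] rot [ 180.     0.  -173.5] jig [134.5 401.8] F [ 0.6 -0.  -1.5] w 0.511 g 30.5 j6 10
target [ 546.8 -145.3  150. ] shares tool: [ 1.783 -6.494 -0.059] turn 0.01
```

```bash
python3 -m creep '[[0.2,-0.3,-0.06,0,0.3],[0.3,-0.7,0,0,0.3],[0.3,-0.7,0,0,0.3],[0.3,-0.7,0,0,0.3],[0.3,-0.7,0,0,0.3],[0.2,-0.7,0,0,0.3],[0.18,-0.7,0,0,0.3],[0,-0.7,0,0,0.3],[0,-0.7,0,0,0.3],[0,-0.59,0,0,0.3],[0,0,0,0,0.3],[0,0,0,0,0.3]]'; python3 -m creep '[[0,0,0,0,0.3],[0,0,0,0,0.3]]'
python3 d.py j 28 12 31 186.4
python3 - <<'E'
from h import *
t=shot("top");cv2.imwrite("pics/c3.png",cv2.resize(t["color"][190:330,300:500][:,:,::-1],None,fx=3.5,fy=3.5,interpolation=2))
E
```

```text
time_s: 44.72
tcp_pos: [546.4, -144.5, 149.9]
ee_rot: [180.0, -0.0, -173.6]
ft_force: [0.2, 0.3, -1.5]
width: 0.513
grip_force: 30.6
time_s: 44.98
tcp_pos: [546.6, -144.1, 150.1]
ee_rot: [180.0, 0.0, -173.5]
ft_force: [-0.7, 0.2, -1.3]
width: 0.517
grip_force: 30.6
t 44.98 tcp [ 546.6 -144.1  150.1] rot [ 180.     0.  -173.5] jig [28.  13.1] F [-0.7  0.2 -1.3] w 0.517 g 30.6 j6 -29
target [ 546.8 -145.3   31. ] shares tool: [-1.000e-03 -1.900e-02  1.985e+00] turn 0.02
```

View pics/c3.png

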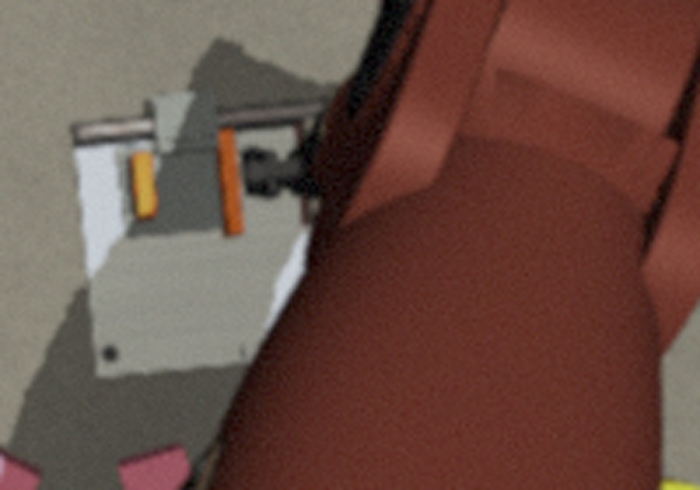

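The crop shows the jaw face plate at (231,182) with the gripper to its right at (265,170). That leaves an estimated 6 mm or more of clearance at fingertip level. Lowering carton d.

```bash
python3 -m creep '[[0,-0.02,0.6,0,0.3],[0,0,0.6,0,0.3],[0,0,0.5,0,0.3],[0,0,0.28,0,0.3],[0,0,0,0,0.3],[0,0,0,0,0.3],[-0.1,0,0,0,0.3],[-0.05,0,0,0,0.3],[0,0,0,0,0.3],[0,0,0,0,0.3]]'
python3 -m creep '[[-0.03,0,0,0,0.3],[0,0,0,0,0.3],[0,0,0,0,0.3]]'; python3 d.py
```

```text
time_s: 46.28
tcp_pos: [555.6, -145.1, 31.2]
ee_rot: [180.0, -0.0, -173.6]
ft_force: [0.0, 0.8, -1.5]
width: 0.517
grip_force: 30.6
time_s: 46.65
tcp_pos: [557.5, -145.0, 31.2]
ee_rot: [180.0, -0.0, -173.6]
ft_force: [0.3, -0.5, -0.0]
width: 0.514
grip_force: 30.6
t 46.65 tcp [ 557.5 -145.    31.2] rot [ 180.    -0.  -173.6] jig [38.6 11.1] F [ 0.3 -0.5 -0. ] w 0.514 g 30.6 j6 -28
```

```bash
python3 -m creep '[[-0.03,0,0,0,0.3],[0,0,0,0,0.3],[0,0,0,0,0.3]]'; python3 -m creep '[[-0.03,0,0,0,0.3],[0,0,0,0,0.3],[0,0,0,0,0.3]]'; python3 d.py
```

```text
time_s: 47.02
tcp_pos: [557.9, -144.9, 31.0]
ee_rot: [180.0, -0.1, -173.6]
ft_force: [-4.9, -1.6, 2.3]
width: 0.516
grip_force: 30.4
time_s: 47.4
tcp_pos: [558.2, -144.7, 30.6]
ee_rot: [180.0, -0.3, -173.6]
ft_force: [-9.2, -3.2, 4.2]
width: 0.516
grip_force: 30.9
t 47.4 tcp [ 558.2 -144.7   30.6] rot [ 180.    -0.3 -173.6] jig [39.4 11.3] F [-9.2 -3.2  4.2] w 0.516 g 30.9 j6 -28
```

```bash
python3 -m creep '[[0,0,0.04,0,0.3],[-0.01,0,0.04,0,0.3],[0,0,0,0,0.3]]'; python3 d.py; python3 -m creep '[[0,0,0,0,0.58],[0,0,0,0,0.58],[0,0,0,0,0.58],[0,0,0,0,0.58],[0,0,-0.3,0,0.58],[0,0,-0.6,0,0.58],[0,0,-0.6,0,0.58],[0,0,-0.6,0,0.58],[0,0,-0.3,0,0.5]]'
python3 -m creep '[[0.6,0.6,-0.5,0,0.5],[0.6,0.8,0,0,0.5],[0.6,0.8,0,0,0.5],[0.6,0.8,0,0,0.5],[0,0.8,0,0,0.5],[0,0.8,0,0,0.5],[0,0.8,0,0,0.5],[0,0,0,0,0.5],[0,0,0,0,0.5]]'
python3 - <<'E'
from h import *
t=shot("top");s=shot("scene")
cv2.imwrite("pics/c4.png",cv2.resize(t["color"][205:315,310:490][:,:,::-1],None,fx=4,fy=4,interpolation=2))
cv2.imwrite("pics/c4s.png",cv2.resize(s["color"][230:420,130:350][:,:,::-1],None,fx=3,fy=3,interpolation=2))
E
python3 d.py j 35 125 72
```

```text
time_s: 47.78
tcp_pos: [558.5, -144.6, 26.3]
ee_rot: [180.0, -0.3, -173.6]
ft_force: [-13.4, -1.9, 10.4]
width: 0.515
grip_force: 28.8
t 47.77 tcp [ 558.5 -144.6   26.3] rot [ 180.    -0.3 -173.6] jig [39.8 11.4] F [-13.4  -1.9  10.4] w 0.515 g 28.8 j6 -28
time_s: 48.9
tcp_pos: [562.5, -144.8, 172.6]
ee_rot: [-179.9, 0.1, -173.6]
ft_force: [1.8, 0.2, -0.1]
width: 0.497
grip_force: 0.0
time_s: 50.02
tcp_pos: [382.2, 161.2, 200.4]
ee_rot: [-180.0, -0.0, -173.5]
ft_force: [-0.2, 0.9, 0.3]
width: 0.499
grip_force: 0.0
t 50.12 tcp [382.5 160.5 200.4] rot [-180.    -0.  -173.6] jig [-101.2  334.1] F [-0.4 -0.9  0.6] w 0.5 g 0.0 j6 6
target [541.1 -32.2  72. ] shares tool: [-2.273 -3.484  2.14 ] turn
```

View pics/c4.png

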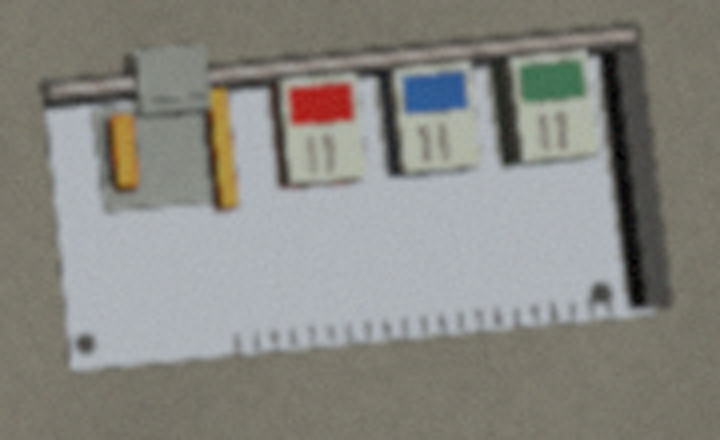

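View pics/c4s.png

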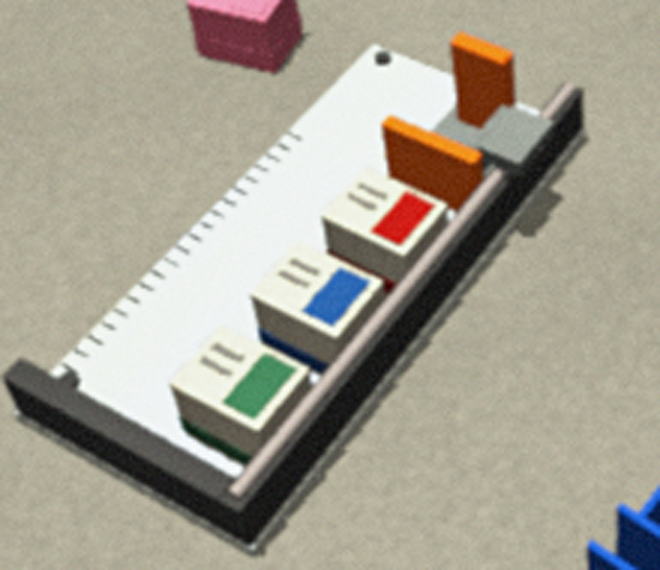

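The top view shows red, blue and green (crop 322,135 / 437,115 / 555,110) flush and square in a row against the fence. The jaw is open at (225,150) with its tab at (123,150). Next I'll close the jaw.

```bash
python3 -m creep '[[-0.37,-0.58,0,0,0.5],[-0.38,-0.58,0,0,0.5],[-0.38,-0.59,0,0,0.5],[-0.38,-0.59,0,0,0.5],[-0.38,-0.59,0,0,0.5],[-0.38,-0.58,0.4,0,0.5],[0,0,0.5,0,0.5],[0,0,0,0,0.5],[0,0,0,0,0.5],[0,0,0,0,0.5]]'; python3 d.py j 35 123 72 186.4
```

```text
time_s: 51.38
tcp_pos: [541.8, -32.8, 147.8]
ee_rot: [-180.0, 0.1, -173.6]
ft_force: [0.2, 0.9, 0.2]
width: 0.504
grip_force: 0.0
t 51.38 tcp [541.8 -32.8 147.8] rot [-1.800e+02  1.000e-01 -1.736e+02] jig [ 35.6 124.3] F [0.2 0.9 0.2] w 0.504 g 0.0 j6 -18
target [541.4 -34.2  72. ] shares tool: [ 0.01  -0.022  1.263] turn 0.01
```

```bash
python3 -m creep '[[0,-0.02,0.5,0,0.5],[0,0,0.5,0,0.5],[0,0,0.26,0,0.5],[0,0,0,0,0.5],[0,0,0,0,0],[0,0,0,0,0],[0,0,0,0,0],[0,0,0,0,0],[0,0,0,0,0],[0,0,0,0,0]]' 40
python3 d.py
```

```text
time_s: 52.62
tcp_pos: [542.2, -33.7, 72.1]
ee_rot: [-180.0, 0.1, -173.6]
ft_force: [-0.4, 1.4, 6.7]
width: 0.129
grip_force: 40.8
t 52.62 tcp [542.2 -33.7  72.1] rot [-1.800e+02  1.000e-01 -1.736e+02] jig [ 35.9 123.3] F [-0.4  1.4  6.7] w 0.129 g 40.8 j6 -18
```

```bash
python3 -m creep '[[0,-0.06,0,0,0],[0,-0.06,0,0,0],[0,-0.06,0,0,0],[0,-0.06,0,0,0],[0,-0.06,0,0,0],[0,-0.06,0,0,0],[0,-0.06,0,0,0],[0,-0.06,0,0,0],[0,-0.06,0,0,0],[0,-0.06,0,0,0],[0,-0.06,0,0,0],[0,-0.06,0,0,0]]'; python3 d.py;  python3 -m creep '[[0,-0.06,0,0,0],[0,-0.06,0,0,0],[0,-0.06,0,0,0],[0,-0.06,0,0,0],[0,-0.06,0,0,0],[0,-0.06,0,0,0],[0,-0.06,0,0,0],[0,-0.06,0,0,0],[0,0,0,0,0]]'; python3 d.py
```

```text
time_s: 54.12
tcp_pos: [547.0, -76.5, 72.1]
ee_rot: [180.0, 0.1, -173.5]
ft_force: [-1.3, 4.1, 6.8]
width: 0.13
grip_force: 41.0
t 54.12 tcp [547.  -76.5  72.1] rot [ 1.800e+02  1.000e-01 -1.735e+02] jig [35.9 80.3] F [-1.3  4.1  6.8] w 0.13 g 41.0 j6 -22
time_s: 55.25
tcp_pos: [550.3, -105.4, 72.1]
ee_rot: [-180.0, 0.1, -173.6]
ft_force: [-1.0, 1.4, 6.8]
width: 0.132
grip_force: 40.9
t 55.25 tcp [ 550.3 -105.4   72.1] rot [-1.800e+02  1.000e-01 -1.736e+02] jig [35.9 51.2] F [-1.   1.4  6.8] w 0.132 g 40.9 j6 -25
```

```bash
python3 -m creep '[[0,-0.05,0,0,0],[0,-0.05,0,0,0],[0,-0.05,0,0,0],[0,-0.05,0,0,0],[0,-0.04,0,0,0],[0,-0.03,0,0,0],[0,0,0,0,0]]'; python3 d.py
python3 - <<'E'
from h import *
t=shot("top");s=shot("scene")
cv2.imwrite("pics/c5.png",cv2.resize(np.hstack([t["color"][205:315,350:490],s["color"][300:410,140:280]])[:,:,::-1],None,fx=2.8,fy=2.8,interpolation=2))
E
```

```text
time_s: 56.12
tcp_pos: [552.0, -121.2, 72.1]
ee_rot: [180.0, 0.1, -173.6]
ft_force: [-0.4, 3.4, 6.9]
width: 0.13
grip_force: 40.9
t 56.12 tcp [ 552.  -121.2   72.1] rot [ 1.800e+02  1.000e-01 -1.736e+02] jig [35.9 35.3] F [-0.4  3.4  6.9] w 0.13 g 40.9 j6 -26
```

View pics/c5.png

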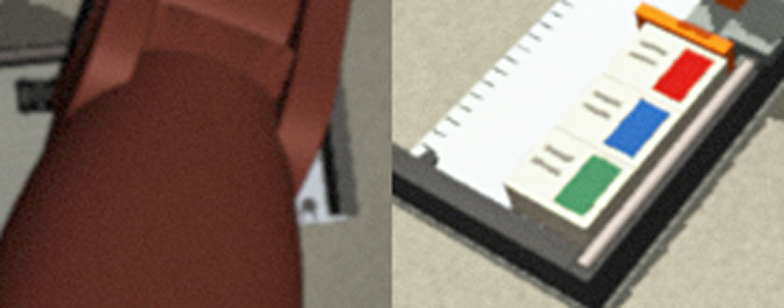

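The scene view shows red, blue and green touching each other at crop (690,70), (640,125), (585,180). A small gap remains to the end stop, so I'll continue in small pushes.

```bash
python3 -m creep '[[0,-0.03,0,0,0],[0,-0.02,0,0,0],[0,0,0,0,0]]'; python3 -m creep '[[0,-0.02,0,0,0],[0,0,0,0,0]]';python3 -m creep '[[0,-0.02,0,0,0],[0,0,0,0,0]]'; python3 d.py
```

```text
time_s: 56.6
tcp_pos: [552.3, -124.1, 72.1]
ee_rot: [180.0, 0.1, -173.5]
ft_force: [-0.4, 3.3, 6.5]
width: 0.129
grip_force: 40.9
time_s: 56.85
tcp_pos: [552.5, -125.2, 72.1]
ee_rot: [180.0, 0.1, -173.5]
ft_force: [-1.3, 4.0, 7.0]
width: 0.133
grip_force: 41.0
time_s: 57.1
tcp_pos: [552.5, -125.7, 72.1]
ee_rot: [179.9, 0.1, -173.5]
ft_force: [-1.1, 7.8, 7.8]
width: 0.131
grip_force: 41.1
t 57.1 tcp [ 552.5 -125.7   72.1] rot [ 1.799e+02  1.000e-01 -1.735e+02] jig [35.9 30.8] F [-1.1  7.8  7.8] w 0.131 g 41.1 j6 -27
```

```bash
python3 -m creep '[[0,-0.02,0,0,0],[0,0,0,0,0]]';python3 -m creep '[[0,-0.02,0,0,0],[0,0,0,0,0],[0,0,0,0,0]]'; python3 d.py
```

```text
time_s: 57.35
tcp_pos: [552.5, -125.7, 72.1]
ee_rot: [179.8, 0.1, -173.5]
ft_force: [-0.5, 12.7, 9.7]
width: 0.132
grip_force: 41.5
time_s: 57.72
tcp_pos: [552.5, -125.8, 72.1]
ee_rot: [179.7, 0.1, -173.4]
ft_force: [-1.0, 17.4, 12.8]
width: 0.135
grip_force: 41.8
t 57.73 tcp [ 552.5 -125.8   72.1] rot [ 1.797e+02  1.000e-01 -1.734e+02] jig [35.9 30.7] F [-1.  17.4 12.8] w 0.135 g 41.8 j6 -27
```

```bash
python3 -m creep '[[0,0,0,0,0],[0,0,0,0,0],[0,0,0,0,0],[0,0,0,0,0.4],[0,0,0,0,0.4],[0,0,0,0,0.4],[0,0,0,0,0.4],[0,0,-0.4,0,0.4],[0,0,-0.6,0,0.4],[0,0,-0.6,0,0.4],[0,0,-0.6,0,0.4],[0,0,0,0,0.4]]'
python3 -m creep '[[0.6,0.6,0,0,0.5],[0.6,0.8,0,0,0.5],[0.6,0.8,0,0,0.5],[0.6,0.8,0,0,0.5],[0,0.8,0,0,0.5],[0,0.8,0,0,0.5],[0,0.8,0,0,0.5],[0,0.8,0,0,0.5],[0,0,0,0,0.5],[0,0,0,0,0.5]]'
python3 - <<'E'
from h import *
t=shot("top");s=shot("scene")
cv2.imwrite("pics/c6.png",cv2.resize(t["color"][205:315,310:490][:,:,::-1],None,fx=4.4,fy=4.4,interpolation=2))
cv2.imwrite("pics/c6s.png",cv2.resize(s["color"][280:410,140:300][:,:,::-1],None,fx=4.5,fy=4.5,interpolation=2))
# patch centroids in jig frame at z=60, vs. edges
O=np.array([520.3,-160.3]); a=np.radians(6.4);R=np.array([[np.cos(a),-np.sin(a)],[np.sin(a),np.cos(a)]])
h=cv2.cvtColor(t["color"],cv2.COLOR_RGB2HSV)
for n,lo,hi in [("g",60,85),("b",100,115),("r",0,6)]:
    m=((h[...,0]>=lo)&(h[...,0]<=hi)&(h[...,1]>110)&(h[...,2]>60)).astype(np.uint8); m[:200]=0;m[320:]=0;m[:,:380]=0;m[:,480:]=0
    k=np.argwhere(m)[:,::-1]; w=(unproj(t,k,60)[:,:2]-O)@R
    print(n,len(k),np.round(w.mean(0),1), np.round(cv2.minAreaRect(w.astype(np.float32)),1) if 0 else cv2.minAreaRect(w.astype(np.float32)))
E
python3 d.py
```

```text
time_s: 59.22
tcp_pos: [553.7, -130.0, 205.5]
ee_rot: [-179.9, 0.3, -173.6]
ft_force: [0.7, 0.2, -0.6]
width: 0.397
grip_force: 0.0
time_s: 60.48
tcp_pos: [366.8, 223.8, 202.1]
ee_rot: [-180.0, -0.1, -173.5]
ft_force: [-0.3, 0.4, 0.2]
width: 0.499
grip_force: 0.0
g 18 [  53.  -142.1] ((53.8176383972168, -142.63368225097656), (11.818839073181152, 27.657400131225586), 0.7691158056259155)
b 116 [ 53.9 -98.3] ((53.58342361450195, -97.65119171142578), (31.90572738647461, 18.25370979309082), 84.4062271118164)
r 140 [ 54.1 -53.8] ((53.15351486206055, -44.424686431884766), (22.55836296081543, 55.66272735595703), 7.222042083740234)
t 60.58 tcp [367.3 223.2 202.4] rot [-180.    -0.  -173.6] jig [-109.3  398.2] F [1.2 0.4 0. ] w 0.498 g 0.0 j6 15
```

View pics/c6.png

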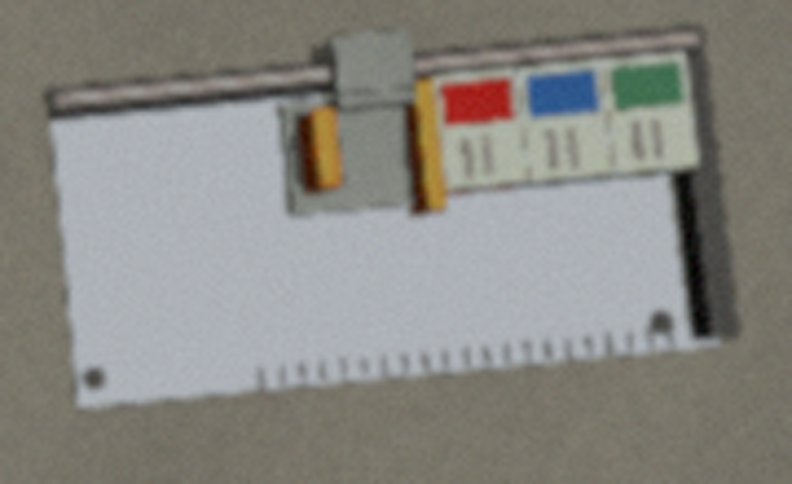

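View pics/c6s.png

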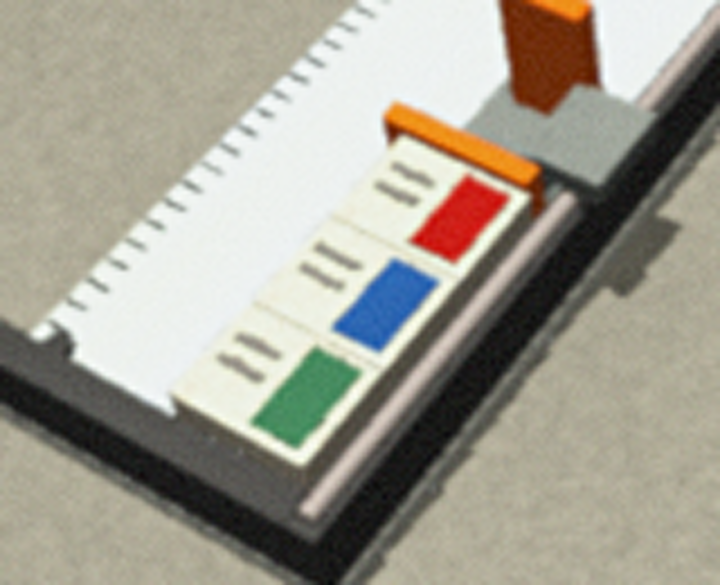

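The final views show red, blue and green at jig y −54, −98 and −142 (ideal −55, −99, −143). The row has no gaps, and its near edge sits about 10 mm inside the jaw's near end, which is where a flush row should be. The jaw is closed on the row, so I'm handing in.

```bash
python3 -c "
from plant import manip; print(manip.job_done())"
```

```text
the job is handed in; nothing more can be done
None
```

I handed the job in at about 61 s: the core is in the red bucket, and the three banded cartons present (green, blue, red; no orange one) stand flush and gapless in the jig corner with the jaw closed on them at about 14 N; the hand-in returned no verdict.

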